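# Extend and lock the telescopic probe stand

## Task

The telescopic probe stand is locked at its short length. Twist the orange grip counter-clockwise (seen from above) to unlock it, draw the section up to the blue collar and twist it back clockwise until the red pin is fully home in the blue collar's groove, so that the stand is locked long, then let go. The blue collar does not sit at quite the same height on every stand, so feel for its groove and never force the pin against a collar; leave the red-capped bottle and the timer where they stand.

Things in the scene. Friction and masses are not known exactly. Their poses are not given: they have to be found in the camera images.
- probe_stand: Fixed grey foot plate 130 x 110 x 16 mm with an upright aluminium column 32 mm in diameter, 169 mm high, its slotted front toward the robot within 0.5 rad. Origin: centre of the underside, on the column axis; x away from the slotted front, z up. On the column sit a lower black and an upper blue locking collar.
- lower_collar: Black collar, 54 mm across: two 12 mm flanges with a 10.5 mm groove between. Origin: middle of the groove, on the column axis, 50 mm above the surface. The blue collar is alike with 18 mm flanges; its groove middle lies 66 to 88 mm above the black one's (differs per stand, not measured). Both collars' flanges are cut away in one upright lane at the front: only there can the pin pass up and down.
- grip (a point): Middle of the orange grip bar on top of the sliding section, on the column axis: 46 mm long (point x), 16 mm thick (point y), 42 mm high; its top is 14 mm above the point, the black hub 40 mm across below it 26 mm under the point. Site 212 mm above the surface at lift 0. Pinch from above across the 16 mm. A boom with a hanging white probe sticks out 87 mm from the hub and turns with it.
- mast_lift (a joint): How far the section is drawn up, m: about 0 at the start (pin in the black groove), 0.066 to 0.088 with the pin in the blue groove, stop at 0.091. The section (0.25 kg) stays where it is left: about 4 N of sliding friction and 0.03 N m of turning friction.
- mast_twist (a joint): Turn of grip and pin, rad, counter-clockwise from above: 0 = pin fully home in a groove (stop), 1.05 = pin in the open lane (stop). The pin passes the flanges only above about 0.80; from the lane it can turn back below about 0.75 at a collar only where it meets the groove, else it runs against a flange's edge or face.
- lock_pin: Red radial square pin, 7 mm thick, with ball end, reaching 34 mm from the column axis; turns and rises with the grip. Origin: on the column axis, at the pin's height. It enters a groove within about 1.5 mm of its middle height and has 1.6 mm of play either way in it. Sprung sideways: 2.5 N m per rad of twist beyond contact. Never press it on a collar with over 25 N (0.6 N m of twist).
- bottle_red: Loose brown bottle with red cap, 40 mm in diameter, 82 mm high; bystander. Origin: centre of the underside.
- lab_timer: Loose light-blue timer, 49 x 73 x 52 mm; bystander. Origin: centre of the underside.
Things that resemble listed ones, but are neither listed nor needed, are in the scene too. Of the things like the probe_stand, leave any that is turquoise or yellow; of the rest the smaller one is meant.

How it is judged:
By the outcome, as a careful person would: the job done as asked, in the order asked, and still so for the second after the job is handed in, with the robot touching nothing.
It also fails if it takes over 58 s, if anything falls off the work surface, if the arm or the gripper's body presses on something with over 40 N, if the wrist force passes 120 N, or if a joint passes its speed limit or range.

## Robot

A 6-joint arm with a two-finger parallel gripper is mounted at the origin on a cart in front of the work surface, level with it; the furniture and walls round the work are solid. World frame = base frame: x ahead of the robot, y to its left, z up, the work surface at z = 0. Lengths are in mm, angles in rad, forces in N, time in s.
With the tool pointing down it reaches from about 275 to 750 mm from the base axis. Payload 10.2 kg.
Tool frame: the origin (TCP) lies at the very end of the fingers, on their centre line; the grasp point (between the pads) lies 19 mm behind it; z points along the fingers, y is the line along which they close (so a half turn about z gives the same grasp; the last joint's range is limited). The gripper opens to 85 mm and grips with 20 to 120 N. Pads are 22 mm wide; open, the fingers measure 114 mm over their backs; the gripper's body (76 mm by 85 mm) begins 54 mm behind the grasp point. The pads swing forward as they close: fully open they stand 13 mm farther back than shut.
Start: joints at [0.925, 0.313, 1.498, -0, 1.331, -0.223], TCP at [215.429, 478.771, 231.294] pointing down, gripper open.
Joint ranges: [-2.94, 2.94], [-0.97, 2.17], [0.19, 2.56], [-1.23, 4.37], [0.02, 3.11], [-2.88, 2.88]. Speed limits (rad/s): [2.39, 2.39, 3.01, 3.14, 3.14, 3.14].

## Interface

Orientations are given as a unit quaternion [w, x, y, z].
In Python, from rig import * gives the robot as it stands. The module is installed in compiled form; this text tells all that it offers.
- The arm moves only by the shell command python3 -m crank 'ROWS' [FORCE]. ROWS is JSON, a list that holds one entry, the list of rows, each a list of 7 numbers: the shift along the tool's x, y, z in units of 25 mm (1.0 is 25 mm), then the turn, a rotation vector about the tool's x, y, z in units of 8 degrees (1.0 is 8 degrees), then the finger opening in mm, from 0 to 85.4. A call has exactly 8 rows; each row shifts and turns the commanded pose from where the row before left it, along the tool's axes as they then stand; what a row does not reach is not made up. A row lasts 1/10 s, in which the tool goes at most 50 mm and 8.59 degrees, less where a joint would pass 70% of its speed; a pose out of reach is approached as far as the arm can. A call is refused whole if a number of a shift passes 1 or a number of a turn 1, either way. A call with a gripper value outside its range is refused whole. The fingers move at their own pace and stop on an object; FORCE is the grip in N (left out, the last holds). Time passes only in rows, so rows that do not move let the fingers close, or fill a call up. It gives the time, the measured TCP pose, the force, the opening and the grip force at its end, in the units of the state.
- sense(): the state, without advancing time (a new reading comes with each control period).
- capture(name): name is "scene" or "top" or "wrist"; returns the picture (420x560x3 uint8, blue, green, red); there is no depth.
- camera_model(name): a dict with "fx", "fy", "cx", "cy" (pixels), "world_from_camera" (4x4, takes a point from camera to world coordinates); the wrist camera has in their place "T_tool_cam" (4x4, takes a point from camera to tool coordinates, whose origin is the TCP and whose axes are the flange's). Camera axes: x right, y up, looking along -z (the intrinsics and any distortion apply to the point x, -y, -z); pixel columns grow to the right and rows downward; lengths in mm; the calibration is good to about 2 mm. The wrist camera is an equidistant fisheye: a pixel r from the principal point sees the ray r / f radians off the axis. A picture is of the moment at which its call begins: read the wrist's pose just before it. camera_model takes no time and is no camera call.
- finish_job(): hands the job in; it is judged then, once.
The state is a dict: "time_s": time; "joints": joint angles; "dq": joint speeds; "tau": joint torques, N m; "eef_pos": TCP position; "ee_rot": TCP orientation; "force": force on the tool from outside, world axes, zero at the start; "wrist_torque": the same for the moment, N m; "grip_width": opening from 0.0 (shut) to 1.0 (fully open); "grip_force": force on a finger pad.
Only numpy, scipy, OpenCV 4.12 (cv2) and the standard library are available. Lean on these libraries where they do the work, as an engineer would, in place of code of your own. Each camera call takes 0.05 s, during which the arm holds its last target. There are 200 camera calls.

## Working session

There is one attempt and no reset: what is moved stays moved. The work goes in short steps, Python scripts to look and compute and a shell command to move; the robot and the scene stay as the last step left them, time stands still between calls to the robot, and variables do not carry over. Pictures are saved under pics/ and viewed, at most 10 in all, crops included, and the job is handed in when it is done.

```bash
mkdir -p pics; python3 - <<'E'
from rig import *
import cv2,numpy as np
s=sense();print({k:np.round(v,3).tolist() for k,v in s.items()})
a=capture("scene");b=capture("top")
cv2.imwrite("pics/scene1.png",a);cv2.imwrite("pics/top1.png",b)
for n in("scene","top","wrist"):
    m=camera_model(n);print(n,{k:np.round(v,3).tolist() for k,v in m.items()})
E
```

```text
{'time_s': 0.0, 'joints': [0.925, 0.313, 1.498, 0.0, 1.331, -0.223], 'dq': [0.0, 0.0, -0.001, 0.001, -0.001, 0.0], 'tau': [-0.001, -41.226, -25.974, -0.0, 0.004, 0.0], 'eef_pos': [215.25, 478.552, 230.722], 'ee_rot': [-0.0, 0.21, 0.978, -0.001], 'force': [-0.425, -0.525, -0.863], 'wrist_torque': [0.055, 0.015, -0.008], 'grip_force': 0.0, 'grip_width': 1.003}
scene {'fx': 424.409, 'fy': 424.409, 'cx': 286.114, 'cy': 215.883, 'world_from_camera': [[0.766, 0.385, -0.515, -115.416], [-0.642, 0.431, -0.634, -740.764], [-0.022, 0.816, 0.577, 843.096], [0.0, 0.0, 0.0, 1.0]]}
top {'fx': 493.142, 'fy': 493.142, 'cx': 280.777, 'cy': 215.796, 'world_from_camera': [[-0.023, 0.983, -0.182, 264.579], [-1.0, -0.026, -0.014, 1.196], [-0.019, 0.182, 0.983, 1390.623], [0.0, 0.0, 0.0, 1.0]]}
wrist {'fx': 325.192, 'fy': 325.192, 'cx': 275.003, 'cy': 208.296, 'T_tool_cam': [[0.0, 0.965, 0.261, 65.978], [1.0, -0.001, 0.001, -0.343], [0.001, 0.261, -0.965, -143.353], [0.0, 0.0, 0.0, 1.0]]}
```

View pics/scene1.png

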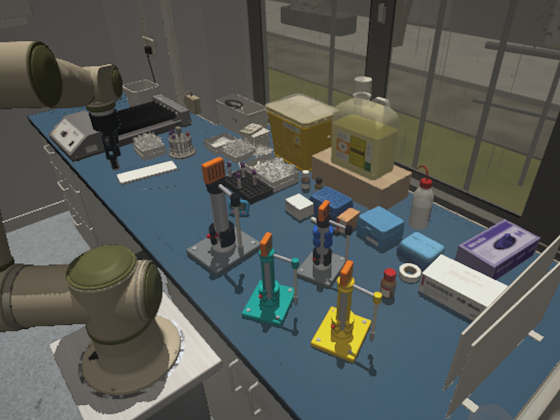

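View pics/top1.png

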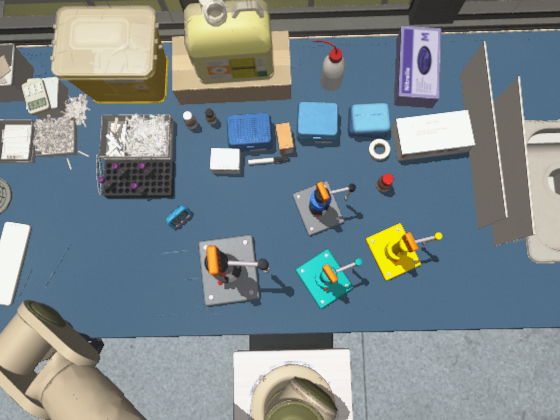

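The scene view shows four stands: turquoise, yellow, a large grey one (215,220) and a smaller grey one (322,240). The smaller grey one is the target, and it is at (320,205) in the top view. I'll enlarge it in both views.

```bash
python3 - <<'E'
import cv2,numpy as np
a=cv2.imread("pics/scene1.png")[190:290,272:372];b=cv2.imread("pics/top1.png")[165:240,285:360]
b=cv2.resize(b,(400,400),interpolation=cv2.INTER_CUBIC) ;a=cv2.resize(a,(400,400),interpolation=cv2.INTER_CUBIC)
cv2.imwrite("pics/crop1.png",np.hstack([a,b]))
for n,(x0,x1,y0,y1) in {"scene1":(305,340,190,235),"top1":(305,340,175,205)}.items():
    im=cv2.imread(f"pics/{n}.png")[y0:y1,x0:x1]
    h=cv2.cvtColor(im,cv2.COLOR_BGR2HSV);m=((h[...,0]<16)&(h[...,1]>140)&(h[...,2]>90)).astype('uint8')
    ys,xs=np.nonzero(m);print(n,len(xs),xs.min()+x0,xs.max()+x0,ys.min()+y0,ys.max()+y0,cv2.minAreaRect(np.c_[xs+x0,ys+y0].astype('float32')))
E
```

```text
scene1 107 319 328 201 220 ((321.85003662109375, 209.95001220703125), (7.905693054199219, 20.871030807495117), 18.434946060180664)
top1 74 317 328 182 201 ((322.4000244140625, 191.30003356933594), (19.677396774291992, 8.497058868408203), 63.43495178222656)
```

View pics/crop1.png

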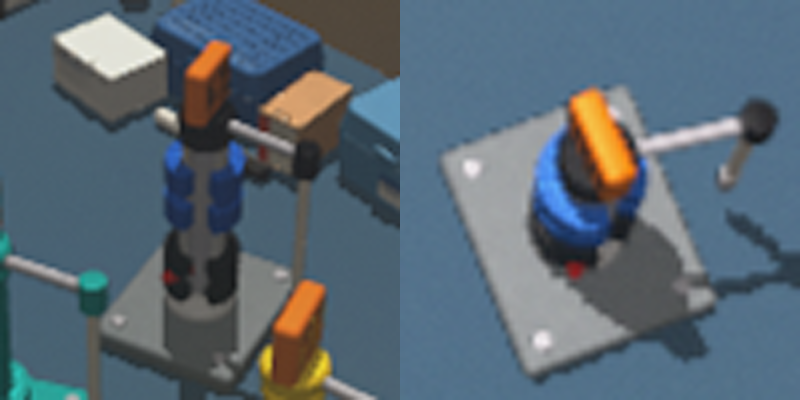

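The crop shows the smaller grey stand with a black and a blue collar. The red pin is left of the lane, at about (314,259.5) in the scene view. The grip's top face centre is at about (324.2,203.5) in the scene view and (322.9,189.8) in the top view. I'll triangulate it from those two.

```bash
cat > h.py <<'E'
from rig import *
import cv2,numpy as np
from scipy.spatial.transform import Rotation as R
def toolT(s):
    T=np.eye(4);w,x,y,z=s["ee_rot"];T[:3,:3]=R.from_quat([x,y,z,w]).as_matrix();T[:3,3]=s["eef_pos"];return T
def ray(name,u,v,s=None):
    m=camera_model(name);x=(u-m["cx"])/m["fx"];y=(v-m["cy"])/m["fy"]
    if name=="wrist":
        T=toolT(s)@np.array(m["T_tool_cam"]);r=np.hypot(x,y);k=np.sin(r)/max(r,1e-9);d=np.array([x*k,-y*k,-np.cos(r)])
    else: T=np.array(m["world_from_camera"]);d=np.array([x,-y,-1.]);d/=np.linalg.norm(d)
    return T[:3,3],T[:3,:3]@d
def tri(rays):
    A=sum(np.eye(3)-np.outer(d,d) for o,d in rays);b=sum((np.eye(3)-np.outer(d,d))@o for o,d in rays)
    p=np.linalg.solve(A,b);return p,[np.linalg.norm(np.cross(d,p-o)) for o,d in rays]
def atz(r,z): o,d=r;return o+d*(z-o[2])/d[2]
def plan(target,yaw):  # move in tool axes for a tool-down pose with tool x at yaw (rad)
    T=toolT(sense());d=T[:3,:3].T@(np.array(target)-T[:3,3])
    Rt=np.array([[np.cos(yaw),np.sin(yaw),0],[np.sin(yaw),-np.cos(yaw),0],[0,0,-1]])
    w=R.from_matrix(T[:3,:3].T@Rt).as_rotvec();print("shift units",np.round(d/25,2),"turn units",np.round(np.degrees(w)/8,2))
E
python3 - <<'E'
from h import *
p,e=tri([ray("scene",324.2,203.5),ray("top",322.9,189.8)]);print("grip top",p,e)
T=lambda u,v,z:atz(ray("top",285+(u-400)*75/400,165+v*75/400),z)
a,b=T(585,95,226),T(623,165,226);print(a,b,np.degrees(np.arctan2(*(a-b)[1::-1])))
c=[T(*q,16) for q in((442,155),(625,88),(715,300),(535,380))];print(np.round(c),np.mean(c,0))
for i in range(4): v=c[i]-c[i-1];print(np.linalg.norm(v),np.degrees(np.arctan2(v[1],v[0])))
plan([p[0]-60,p[1]-30,300],np.radians(28))
E
```

```text
grip top [542.99482469 -86.42627026 226.65984873] [np.float64(1.9218932703632605), np.float64(1.9218932703632226)]
[559.16699923 -78.21972444 226.        ] [526.06425298 -94.1825223  226.        ] 25.744282680281355
[[ 581.  -15.   16.]
 [ 616. -114.   16.]
 [ 499. -157.   16.]
 [ 458.  -60.   16.]] [538.53294885 -86.6216034   16.        ]
131.05539780273293 20.376465019453523
105.04796465093028 -70.98954493544454
124.44464701332161 -159.83567494862953
104.63799452793371 112.62607327623448
shift units [-19.53 -17.31  -2.75] turn units [-1.000e-02  1.000e-02  1.597e+01]
```

```bash
python3 -m crank '[[[-0.3,-0.2,-1,0,0,0,50],[-1,-0.72,-1,0,0,0,50],[-1,-0.72,-1,0,0,0,50],[-1,-0.72,-1,0,0,0,50],[-1,-0.72,-1,0,0,0,50],[-1,-0.72,-1,0,0,0,50],[-1,-0.72,-1,0,0,0,50],[-1,-0.72,0,0,0,0,50]]]'
python3 -m crank '[[[-1,-0.72,0,0,0,0,50],[-1,-0.72,0,0,0,0,50],[-1,-0.72,0,0,0,0,50],[-1,-0.72,0,0,0,0,50],[-1,-0.72,0,0,0,0,50],[-1,-0.72,0,0,0,0,50],[-1,-0.72,0,0,0,0,50],[-1,-0.72,0,0,0,0,50]]]'
python3 -m crank '[[[-1,-0.72,0,0,0,0,50],[-1,-0.72,0,0,0,0,50],[-1,-0.72,0,0,0,0,50],[-1,-0.72,0,0,0,0,50],[-1,-0.72,0,0,0,0,50],[-0.7,-0.5,0,0,0,0,50],[0,0,0,0,0,1,50],[0,0,0,0,0,1,50]]]'
python3 -m crank '[[[0,0,0,0,0,1,50],[0,0,0,0,0,1,50],[0,0,0,0,0,1,50],[0,0,0,0,0,1,50],[0,0,0,0,0,1,50],[0,0,0.6,0,0,1,50],[0,0,0.6,0,0,1,50],[0,0,0.6,0,0,1,50]]]'
python3 -m crank '[[[0,0,0.6,0,0,1,50],[0,0,0.6,0,0,1,50],[0,0,0.6,0,0,1,50],[0,0,0.4,0,0,1,50],[0,0,0,0,0,1,50],[0,0,0,0,0,1,50],[0,0,0,0,0,0,50],[0,0,0,0,0,0,50]]]'
python3 - <<'E'
from h import *
import json
s=sense();im=capture("wrist");cv2.imwrite("pics/w1.png",im);json.dump({k:np.array(s[k]).tolist() for k in("eef_pos","ee_rot")},open("w1.json","w"))
print(s["joints"],s["force"]); plan([543,-86.4,300],np.radians(26))
E
```

```text
time_s: 0.9
eef_pos: [329.0, 283.5, 409.0]
ee_rot: [0.002, 0.21, 0.978, 0.001]
force: [0.1, -0.4, -0.7]
grip_width: 0.581
grip_force: 0.0
time_s: 1.7
eef_pos: [451.8, 69.8, 406.1]
ee_rot: [-0.0, 0.21, 0.978, -0.0]
force: [-0.4, -0.2, 1.5]
grip_width: 0.585
grip_force: 0.0
time_s: 2.5
eef_pos: [539.5, -81.5, 405.5]
ee_rot: [-0.001, 0.347, 0.938, 0.0]
force: [0.8, -0.1, 0.1]
grip_width: 0.588
grip_force: 0.0
time_s: 3.3
eef_pos: [539.2, -80.9, 360.4]
ee_rot: [-0.0, 0.791, 0.612, -0.0]
force: [0.6, 0.5, -0.4]
grip_width: 0.582
grip_force: 0.0
time_s: 4.1
eef_pos: [539.3, -80.9, 306.1]
ee_rot: [-0.0, 0.97, 0.242, -0.0]
force: [-0.2, -0.7, -0.0]
grip_width: 0.584
grip_force: 0.0
[-3.63759698e-01  3.18654665e-01  1.29681606e+00 -1.83540671e-05
  1.52660655e+00  7.18460975e-01] [-0.16866394 -0.71614128 -0.04131066]
shift units [0.03 0.26 0.25] turn units [-0.    0.    0.25]
```

View pics/w1.png

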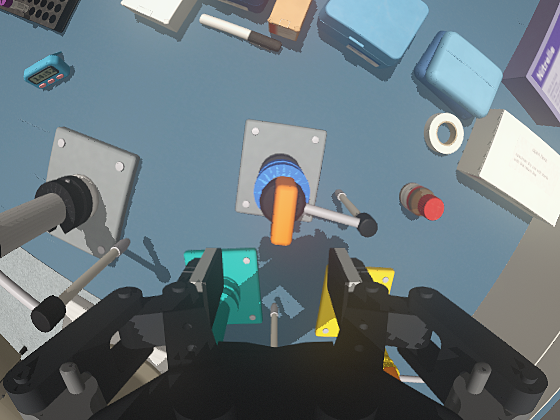

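The wrist view shows the orange grip at about (283,212), nearly aligned with the tool x axis. The boom points to the right, to (368,226). I'll take a second view from a shifted, lower place.

```bash
python3 -m crank '[[[-0.5,0.2,0.2,0,0,0,50],[-0.5,0,0.2,0,0,0,50],[-0.5,0,0.2,0,0,0,50],[-0.5,0,0.2,0,0,0,50],[0,0,0.2,0,0,0,50],[0,0,0,0,0,0,50],[0,0,0,0,0,0,50],[0,0,0,0,0,0,50]]]'
python3 - <<'E'
from h import *
import json
s=sense();im=capture("wrist");cv2.imwrite("pics/w2.png",im);json.dump({k:np.array(s[k]).tolist() for k in("eef_pos","ee_rot")},open("w2.json","w"))
out=[]
for n,(y0,y1,x0,x1) in(("w1",(165,260,250,330)),("w2",(110,205,230,310))):
    im=cv2.imread(f"pics/{n}.png")
    h=cv2.cvtColor(im,cv2.COLOR_BGR2HSV);m=((h[...,0]<16)&(h[...,1]>140)&(h[...,2]>90)).astype('uint8')
    m[:120]=0;m[300:]=0;m[:,:240]=0;m[:,340:]=0
    ys,xs=np.nonzero(m);c=(int(xs.mean()),int(ys.mean()));print(n,len(xs),cv2.minAreaRect(np.c_[xs,ys].astype('float32')),xs.min(),xs.max(),ys.min(),ys.max())
    x0,y0=c[0]-50,c[1]-50;print("crop origin",x0,y0)
    out.append(cv2.resize(im[y0:y0+100,x0:x0+100],(400,400),interpolation=cv2.INTER_CUBIC))
cv2.imwrite("pics/crop2.png",np.hstack(out))
E
```

```text
time_s: 4.95
eef_pos: [497.8, -108.4, 281.4]
ee_rot: [0.0, 0.971, 0.24, 0.0]
force: [0.3, 0.0, -0.3]
grip_width: 0.586
grip_force: 0.0
w1 545 ((283.93682861328125, 210.7866973876953), (21.907733917236328, 68.06002807617188), 6.709836959838867) 271 297 177 245
crop origin 233 161
w2 571 ((276.5346374511719, 152.15347290039062), (25.174442291259766, 67.06550598144531), 5.710592269897461) 262 292 120 186
crop origin 227 105
```

View pics/crop2.png

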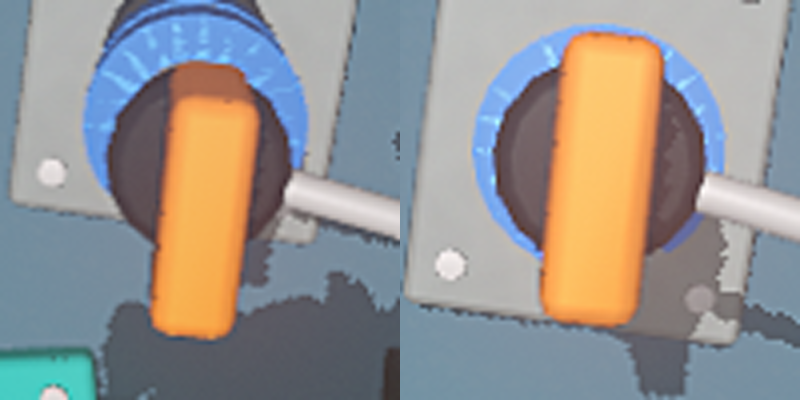

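The crops show the top face of the bar: centre (284.1,214.9) in w1 and (277.1,149.1) in w2.

```bash
python3 - <<'E'
from h import *
import json
s1,s2=[json.load(open(f"w{i}.json")) for i in(1,2)]
P=lambda n,u,v:(233+u/4-.4,161+v/4-.4) if n==1 else (227+(u-400)/4-.4,105+v/4-.4)
r=lambda n,u,v:ray("wrist",*P(n,u,v),s1 if n==1 else s2)
for a,b in(((206,217),(602,178)),((219,102),(614,36)),((192,332),(590,320))):
    p,e=tri([r(1,*a),r(2,*b)]);print(p.round(1),np.round(e,2))
for n,a,b in((1,(219,102),(192,332)),(2,(614,36),(590,320))):
    A,B=atz(r(n,*a),226),atz(r(n,*b),226);d=A-B;print(n,(A+B)[:2]/2,np.linalg.norm(d),np.degrees(np.arctan2(d[1],d[0])))
o=tri([ray("scene",324.2,203.5),ray("top",322.9,189.8),r(1,206,217),r(2,602,178)]);print(o)
E
```

```text
[542.1 -87.1 223.8] [0.12 0.12]
[562.3 -78.5 227.4] [0.22 0.22]
[521.2 -95.8 223.2] [0.12 0.12]
1 [542.1647129  -86.97972678] 43.31285397228397 22.017886423140098
2 [542.00677837 -86.97091102] 44.03923332971073 23.112265094806535
(array([542.71121809, -86.65992846, 226.93302225]), [np.float64(1.947370297800817), np.float64(1.9256485752556312), np.float64(0.23125707876804452), np.float64(0.4909572458650869)])
```

```bash
python3 - <<'E'
from h import *
plan([542.1,-87,194],np.radians(22.6)); print(sense()["eef_pos"])
E
```

```text
shift units [1.97 0.07 3.5 ] turn units [ 0.   -0.    0.65]
[ 497.77629846 -108.45854532  281.44269151]
```

```bash
python3 -m crank '[[[0.5,0.07,0,0,0,0,50],[0.5,0,0,0,0,0,50],[0.5,0,0,0,0,0,50],[0.47,0,0,0,0,0,50],[0,0,0.3,0,0,0.65,50],[0,0,0.4,0,0,0,50],[0,0,0.4,0,0,0,50],[0,0,0.4,0,0,0,50]]]'
python3 - <<'E'
from h import *
plan([542.1,-87,194],np.radians(22.6)); s=sense();print(s["eef_pos"],s["force"])
im=capture("wrist");cv2.imwrite("pics/w3.png",im)
E
```

```text
time_s: 5.8
eef_pos: [541.7, -87.2, 242.8]
ee_rot: [-0.0, 0.981, 0.196, -0.0]
force: [0.1, 0.1, 0.0]
grip_width: 0.582
grip_force: 0.0
shift units [0.02 0.   1.95] turn units [-0.    0.    0.01]
[541.68263812 -87.18076031 242.80354676] [0.10937361 0.09845516 0.04627972]
```

View pics/w3.png

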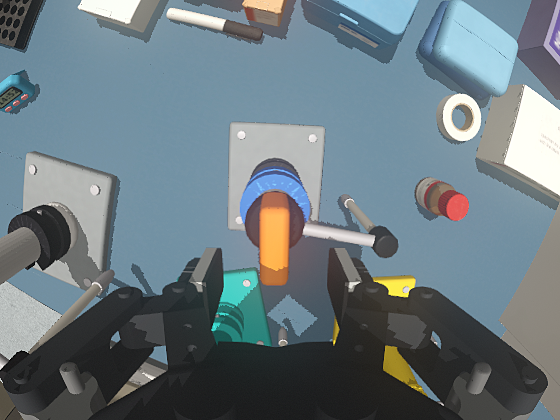

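The bar is centred between the fingers (274 against 275.5) and aligned with them. I'll go down and grip.

```bash
python3 -m crank '[[[0.02,0,0.4,0,0,0,50],[0,0,0.4,0,0,0,50],[0,0,0.4,0,0,0,50],[0,0,0.4,0,0,0,50],[0,0,0.35,0,0,0,50],[0,0,0,0,0,0,50],[0,0,0,0,0,0,30],[0,0,0,0,0,0,22]]]' 40
python3 -m crank '[[[0,0,0,0,0,0,10],[0,0,0,0,0,0,10],[0,0,0,0,0,0,10],[0,0,0,0,0,0,10],[0,0,0,0,0,0,10],[0,0,0,0,0,0,10],[0,0,0,0,0,0,10],[0,0,0,0,0,0,10]]]' 40
python3 - <<'E'
from h import *
s=sense();print(s["wrist_torque"],s["eef_pos"],toolT(s)[:3,0])
E
```

```text
time_s: 6.65
eef_pos: [542.5, -87.1, 195.5]
ee_rot: [0.0, 0.981, 0.196, 0.0]
force: [-0.4, 0.3, -0.4]
grip_width: 0.269
grip_force: 0.0
time_s: 7.45
eef_pos: [542.3, -86.8, 195.2]
ee_rot: [-0.0, 0.981, 0.196, 0.0]
force: [-1.2, 4.3, 2.8]
grip_width: 0.182
grip_force: 42.9
[0.8251138  0.21420079 0.05072659] [542.27757424 -86.83807748 195.16044055] [9.23334526e-01 3.83996480e-01 2.37615340e-04]
```

```bash
python3 -m crank '[[[0,0,0,0,0,-0.5,10],[0,0,0,0,0,-0.9,10],[0,0,0,0,0,-0.9,10],[0,0,0,0,0,-0.9,10],[0,0,0,0,0,-0.9,10],[0,0,0,0,0,-0.9,10],[0,0,0,0,0,-0.9,10],[0,0,0,0,0,-0.9,10]]]'
cat > st.py <<'E'
from h import *
s=sense();x=toolT(s)[:3,0];print("pos",np.round(s["eef_pos"],1),"yaw",round(np.degrees(np.arctan2(x[1],x[0])),2),"F",np.round(s["force"],1),"M",np.round(s["wrist_torque"],3),"grip",round(s["grip_width"],3),round(s["grip_force"],1),"t",round(s["time_s"],2))
E
python3 st.py
```

```text
time_s: 8.25
eef_pos: [542.2, -86.7, 195.2]
ee_rot: [-0.0, 0.781, 0.624, 0.0]
force: [-2.6, 6.1, 3.7]
grip_width: 0.179
grip_force: 43.0
pos [542.2 -86.7 195.2] yaw 77.27 F [-2.6  6.1  3.7] M [ 1.     0.271 -0.082] grip 0.179 43.0 t 8.25
```

```bash
python3 -m crank '[[[0,0,0,0,0,-0.3,10],[0,0,-0.1,0,0,0,10],[0,0,-0.5,0,0,0,10],[0,0,-0.7,0,0,0,10],[0,0,-0.7,0,0,0,10],[0,0,-0.5,0,0,0,10],[0,0,0,0,0,0,10],[0,0,0,0,0,0,10]]]'
python3 st.py
python3 - <<'E'
from h import *
im=capture("scene");cv2.imwrite("pics/s2.png",im)
cv2.imwrite("pics/crop3.png",cv2.resize(im[195:285,285:365],(533,600),interpolation=cv2.INTER_CUBIC))
E
```

```text
time_s: 9.05
eef_pos: [542.1, -86.6, 258.2]
ee_rot: [-0.0, 0.77, 0.639, 0.0]
force: [-2.5, 6.2, 2.1]
grip_width: 0.18
grip_force: 42.7
pos [542.1 -86.6 258.2] yaw 79.38 F [-2.5  6.2  2.1] M [1.026 0.269 0.007] grip 0.18 42.7 t 9.05
```

View pics/crop3.png

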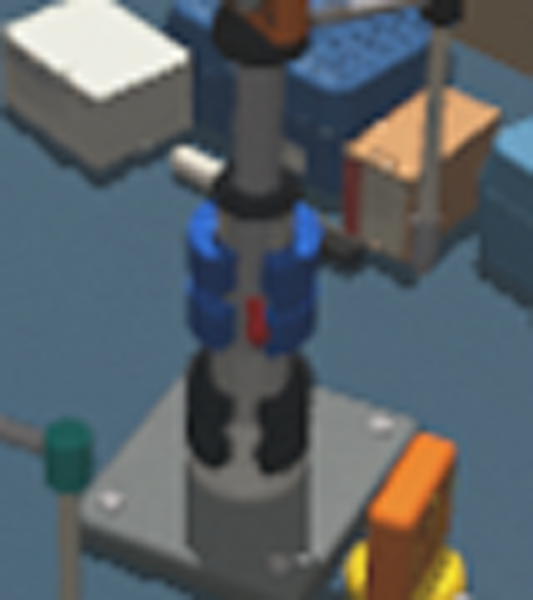

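Section is 63 mm up with the pin (crop 257,322) in the lane at the lower blue flange. The blue groove notches appear around crop row 290. I'll project candidate heights to compare.

```bash
python3 - <<'E'
from h import *
m=camera_model("scene");W=np.linalg.inv(np.array(m["world_from_camera"]))
def crop(p):
    c=(W@np.r_[p,1])[:3];u=m["cx"]-m["fx"]*c[0]/c[2];v=m["cy"]+m["fy"]*c[1]/c[2]
    return np.round([(u+.4-285)*6.67,(v+.4-195)*6.67],0)
ax=np.array([542.1,-86.8]);
f=lambda r,deg,z:np.r_[ax+r*np.array([np.cos(np.radians(deg)),np.sin(np.radians(deg))]),z]
front=180+21
print("hub bottom? axis column top169",crop(f(0,0,169)))
print("pin root/tip z=113",crop(f(16,front,113)),crop(f(34,front,113)))
for z in(50,44.75,55.25,32.75,67.25): print("black",z,[crop(f(27,front+d,z)).tolist() for d in(-90,-30,30,90)])
for l in(66,72,78,84,88): print("blue groove",l,[crop(f(27,front+d,50+l)).tolist() for d in(-90,-30,30,90)],"top",crop(f(27,front-30,50+l+23.25)),"bottom",crop(f(27,front-30,50+l-23.25)))
E
```

```text
hub bottom? axis column top169 [254. 181.]
pin root/tip z=113 [234. 311.] [215. 336.]
black 50 [[190.0, 387.0], [194.0, 428.0], [252.0, 448.0], [304.0, 425.0]]
black 44.75 [[190.0, 396.0], [194.0, 437.0], [252.0, 457.0], [304.0, 434.0]]
black 55.25 [[190.0, 377.0], [194.0, 419.0], [252.0, 438.0], [305.0, 416.0]]
black 32.75 [[189.0, 417.0], [194.0, 459.0], [251.0, 478.0], [303.0, 456.0]]
black 67.25 [[190.0, 356.0], [195.0, 397.0], [253.0, 416.0], [306.0, 394.0]]
blue groove 66 [[192.0, 266.0], [197.0, 306.0], [256.0, 325.0], [311.0, 303.0]] top [198. 261.] bottom [196. 350.]
blue groove 72 [[192.0, 254.0], [197.0, 295.0], [257.0, 314.0], [311.0, 291.0]] top [198. 250.] bottom [196. 339.]
blue groove 78 [[192.0, 243.0], [197.0, 283.0], [257.0, 302.0], [312.0, 280.0]] top [198. 238.] bottom [196. 327.]
blue groove 84 [[193.0, 231.0], [197.0, 271.0], [258.0, 290.0], [312.0, 268.0]] top [198. 226.] bottom [196. 316.]
blue groove 88 [[193.0, 224.0], [197.0, 264.0], [258.0, 283.0], [313.0, 260.0]] top [198. 218.] bottom [197. 309.]
```

The image suggests the blue groove is at a lift of about 73–75. I'll probe at about 73 with a gentle clockwise turn to 0.65 rad, which limits the torque to about 0.25 N m.

```bash
python3 -m crank '[[[0,0,-0.2,0,0,0,10],[0,0,-0.2,0,0,0,10],[0,0,0,0,0,0,10],[0,0,0,0,0,0.6,10],[0,0,0,0,0,0.6,10],[0,0,0,0,0,0.6,10],[0,0,0,0,0,0.6,10],[0,0,0,0,0,0,10]]]'
python3 st.py
```

```text
time_s: 9.9
eef_pos: [542.1, -86.7, 267.8]
ee_rot: [-0.0, 0.866, 0.5, 0.0]
force: [-0.2, 5.5, -1.3]
grip_width: 0.179
grip_force: 42.4
pos [542.1 -86.7 267.8] yaw 60.04 F [-0.2  5.5 -1.3] M [ 0.951  0.145 -0.02 ] grip 0.179 42.4 t 9.9
```

```bash
python3 -m crank '[[[0,0,0,0,0,0.2,10],[0,0,0,0,0,0.2,10],[0,0,0,0,0,0.2,10],[0,0,0,0,0,0,10],[0,0,0,0,0,0,10],[0,0,0,0,0,0,10],[0,0,0,0,0,0,10],[0,0,0,0,0,0,10]]]'
python3 st.py
```

```text
time_s: 10.7
eef_pos: [542.1, -86.7, 267.7]
ee_rot: [-0.0, 0.886, 0.465, 0.0]
force: [-1.1, 5.4, -0.3]
grip_width: 0.181
grip_force: 42.4
pos [542.1 -86.7 267.7] yaw 55.37 F [-1.1  5.4 -0.3] M [ 0.959  0.084 -0.011] grip 0.181 42.4 t 10.7
```

No resistance at 0.57 rad, well below 0.75, so the pin has entered the groove. I'll turn on gently.

```bash
python3 -m crank '[[[0,0,0,0,0,0.5,10],[0,0,0,0,0,0.5,10],[0,0,0,0,0,0.5,10],[0,0,0,0,0,0.5,10],[0,0,0,0,0,0.5,10],[0,0,0,0,0,0.5,10],[0,0,0,0,0,0,10],[0,0,0,0,0,0,10]]]'
python3 st.py
```

```text
time_s: 11.5
eef_pos: [542.2, -86.8, 267.7]
ee_rot: [-0.0, 0.963, 0.27, -0.0]
force: [-0.5, 4.8, -0.9]
grip_width: 0.184
grip_force: 42.4
pos [542.2 -86.8 267.7] yaw 31.36 F [-0.5  4.8 -0.9] M [ 0.779  0.017 -0.041] grip 0.184 42.4 t 11.5
```

```bash
python3 -m crank '[[[0,0,0,0,0,0.3,10],[0,0,0,0,0,0.3,10],[0,0,0,0,0,0.3,10],[0,0,0,0,0,0.2,10],[0,0,0,0,0,0,10],[0,0,0,0,0,0,10],[0,0,0,0,0,0,10],[0,0,0,0,0,0,10]]]'
python3 st.py
python3 -m crank '[[[0,0,0,0,0,0.15,10],[0,0,0,0,0,0.15,10],[0,0,0,0,0,0,10],[0,0,0,0,0,0,10],[0,0,0,0,0,0,10],[0,0,0,0,0,0,10],[0,0,0,0,0,0,10],[0,0,0,0,0,0,10]]]'
python3 st.py
```

```text
time_s: 12.3
eef_pos: [542.2, -86.8, 267.7]
ee_rot: [-0.0, 0.981, 0.196, -0.0]
force: [-0.4, 5.4, -0.0]
grip_width: 0.176
grip_force: 42.4
pos [542.2 -86.8 267.7] yaw 22.57 F [-0.4  5.4 -0. ] M [ 0.857  0.144 -0.121] grip 0.176 42.4 t 12.3
time_s: 13.1
eef_pos: [542.2, -86.8, 267.7]
ee_rot: [-0.0, 0.985, 0.175, -0.0]
force: [-0.5, 5.5, -0.3]
grip_width: 0.184
grip_force: 42.4
pos [542.2 -86.8 267.7] yaw 20.17 F [-0.5  5.5 -0.3] M [ 0.773  0.079 -0.063] grip 0.184 42.4 t 13.1
```

```bash
for i in 1 2; do python3 -m crank '[[[0,0,0,0,0,0.15,10],[0,0,0,0,0,0.15,10],[0,0,0,0,0,0,10],[0,0,0,0,0,0,10],[0,0,0,0,0,0,10],[0,0,0,0,0,0,10],[0,0,0,0,0,0,10],[0,0,0,0,0,0,10]]]' >/dev/null
python3 st.py; done
python3 - <<'E'
from h import *
print(sense()["joints"][5],sense()["tau"][5])
im=capture("scene");cv2.imwrite("pics/s3.png",im)
cv2.imwrite("pics/crop4.png",cv2.resize(im[195:285,285:365],(533,600),interpolation=cv2.INTER_CUBIC))
E
```

```text
pos [542.2 -86.9 267.8] yaw 17.87 F [-0.4  5.1  1.4] M [0.781 0.31  1.438] grip 0.182 54.3 t 13.9
pos [542.  -86.9 267.8] yaw 15.54 F [-2.8  4.5  2.4] M [0.677 0.545 2.016] grip 0.18 80.6 t 14.7
0.9274602143663895 2.0530566573143005
```

View pics/crop4.png

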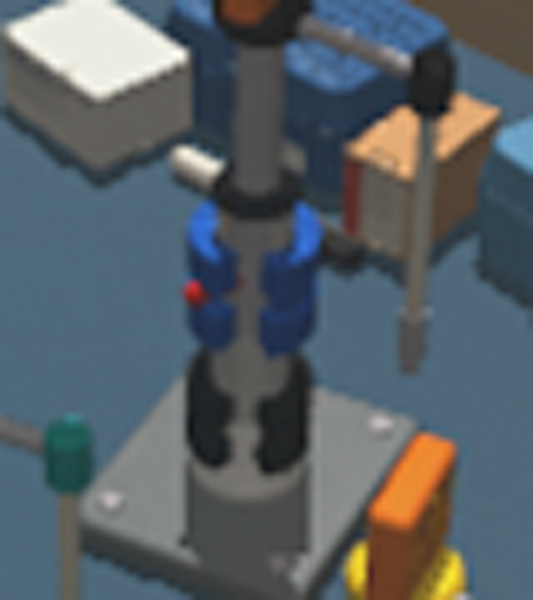

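The crop shows the pin (195,292) deep in the blue groove on the home side. The torque rose sharply past a yaw of about 19°, so the stop is reached. I'll back off to relieve it, and then let go.

```bash
python3 -m crank '[[[0,0,0,0,0,-0.4,10],[0,0,0,0,0,0,10],[0,0,0,0,0,0,10],[0,0,0,0,0,0,10],[0,0,0,0,0,0,10],[0,0,0,0,0,0,10],[0,0,0,0,0,0,10],[0,0,0,0,0,0,10]]]' 40
python3 st.py
```

```text
time_s: 15.55
eef_pos: [542.0, -87.0, 267.7]
ee_rot: [-0.0, 0.987, 0.161, -0.0]
force: [-2.2, 5.6, 1.4]
grip_width: 0.18
grip_force: 47.9
pos [542.  -87.  267.7] yaw 18.57 F [-2.2  5.6  1.4] M [0.797 0.463 0.49 ] grip 0.18 47.9 t 15.55
```

```bash
python3 -m crank '[[[0,0,0,0,0,-0.05,10],[0,0,0,0,0,0,10],[0,0,0,0,0,0,20],[0,0,0,0,0,0,30],[0,0,0,0,0,0,50],[0,0,0,0,0,0,50],[0,0,0,0,0,0,50],[0,0,0,0,0,0,50]]]'
python3 -m crank '[[[0,0,-0.2,0,0,0,50],[0,0,-0.4,0,0,0,50],[0,0,-0.6,0,0,0,50],[0,0,-0.8,0,0,0,50],[0,0,-0.8,0,0,0,50],[0,0,-0.6,0,0,0,50],[0,0,0,0,0,0,50],[0,0,0,0,0,0,50]]]'
python3 st.py
python3 - <<'E'
from h import *
a=capture("scene");b=capture("wrist");cv2.imwrite("pics/s4.png",a);cv2.imwrite("pics/w4.png",b)
c=cv2.resize(a[175:285,285:365],(436,600),interpolation=cv2.INTER_CUBIC)
d=cv2.resize(b[100:350,170:320],(360,600),interpolation=cv2.INTER_CUBIC)
cv2.imwrite("pics/crop5.png",np.hstack([c,d]))
E
```

```text
time_s: 16.35
eef_pos: [542.3, -87.1, 267.6]
ee_rot: [0.0, 0.986, 0.165, 0.0]
force: [-1.1, -0.1, -0.2]
grip_width: 0.584
grip_force: 0.0
time_s: 17.15
eef_pos: [542.2, -87.0, 352.4]
ee_rot: [0.0, 0.986, 0.165, 0.0]
force: [-0.5, 0.3, -1.2]
grip_width: 0.584
grip_force: 0.0
pos [542.2 -87.  352.4] yaw 18.98 F [-0.5  0.3 -1.2] M [ 0.001  0.071 -0.009] grip 0.584 0.0 t 17.15
```

View pics/crop5.png

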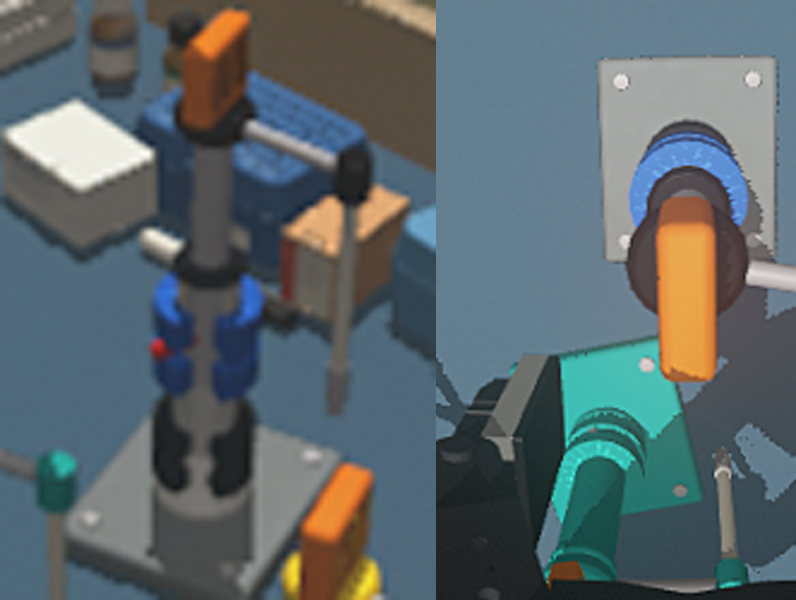

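The pin is home in the blue groove (crop 158,348), the bar sits at the home angle, and the gripper is clear above it.

```bash
python3 -c "
from rig import *
print(finish_job())"
```

```text
the job is handed in; nothing more can be done
None
```

The stand is locked long, with the red pin home in the blue collar's groove at about 72.5 mm of lift, and the job was handed in at about 17 s with the gripper clear; the pin met no resistance entering the groove, but I turned slightly past home and briefly put about 2 N m on the end stop before backing off, more than the 0.6 N m limit given for pressing the pin on a collar.

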